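# Release and pull the outlet tube of a scent tester

## Task

Take the steel outlet tube out of the scent tester's push-fit port: press the black release ring gently all the way down, and with the ring down grip the tube and draw it out, without ever forcing it against the locked port. Then lower the tube, foot first and still in the grip, to the bottom of the hole in the wooden stand and leave it standing there upright, without disturbing the goods around it.

Things in the scene. Friction and masses are not known exactly. Their poses are not given: they have to be found in the camera images.
- tester: scent tester, fixed to the counter (place and yaw vary): white plastic housing 150 x 200 x 55 mm (x, y, z), rounded edges. Origin: on the counter right below the push-fit port's vertical axis, z up; the housing reaches 65 mm to the -y and 135 mm to the +y side of it. A second port, 98 mm to the +y side, is shut by a low blind cap (32 mm diameter, 18 mm high) and has nothing to do with the job
- port_floor (a point): centre of the floor of the port's bore, 60 mm above the counter; the tube's foot rests on it. The port is a grey round fitting, 52 mm diameter, standing on the housing from 55 to 95 mm above the counter, with an aluminium collar at its root; bore 21.8 mm diameter
- port_top (a point): centre of the grey fitting's top face, 95 mm above the counter. Over it, on a screwed neck, sits the release ring (release_ring): a black flat annulus round the tube, outer diameter 44 mm, hole 22.4 mm, 5 mm thick, upper face at rest 108 to 117 mm above the counter (it differs each time and is not measured). Fingertips astride the tube, 20 to 34 mm apart, land on the ring at both sides
- port_jaws (a point): on the port's axis, level with four steel jaws in the bore that hold the tube by its foot. The ring goes down 8 mm to a hard stop against a spring (3 N at rest, 8 N at the stop; more than 25 N breaks it). The jaws let go only in the last 2 mm and close as it rises. If it is on its stop when the pull begins it may rise along with the pulling fingers: the foot slips past the jaws in the first 2 mm
- tube: rigid steel tube, loose, about 90 g, 84 mm long, 15 mm diameter, with a foot flange 20.4 mm wide and 7.5 mm high. Origin: centre of the foot's underside; z along the tube, up. It starts upright in the port, its upper 27 to 36 mm standing out above the ring. Fingertips resting on the pressed ring close on the tube 40 to 49 mm above its underside
- stand: wooden block, fixed to the counter, 66 x 66 x 38 mm, with one round hole in the middle of its top. Origin: centre of its underside, z up
- stand_hole0 (a point): centre of the mouth of the stand's hole, 38 mm above the counter: hole diameter 24.5 mm with a 2 mm chamfer, 30 mm deep (its floor lies 8 mm above the counter), upright
- candle: bystander: white ceramic candle cup with a wooden lid, 68 mm diameter, 57 mm high. Origin: centre of its underside
- jar: bystander: amber glass candle jar with a black lid, 62 mm diameter, 50 mm high. Origin: centre of its underside
- carton: bystander: upright kraft carton 60 x 60 x 75 mm. Origin: centre of its underside
- oil_bottle: bystander: small amber bottle with black cap, 32 mm diameter, 70 mm high. Origin: centre of its underside
- dish: bystander: white plate, 90 mm diameter, 14 mm high. Origin: centre of its underside
- tealight: bystander: tealight in an aluminium cup, 38 mm diameter, 16 mm high. Origin: centre of its underside
- kraft_box: bystander: kraft box 90 x 60 x 50 mm. Origin: centre of its underside

How it is judged:
On the way, in this order (a step that is already met when the one before it is completed fails the run):
1. the fingers press the release ring down (with over 5 N) while the tube still sits in the port (contact force between the fingers and release_ring above 5 N and z of tube in the frame of tester below 0.063 m), for 0.1 s.
2. the gripped tube has been drawn right out of the port (z of tube in the frame of tester above 0.112 m and contact force between the fingers and tube above 1 N), for 0.1 s.
3. the tube, still in the grip, has been lowered into the stand's hole to within 6 mm of its floor (z of tube in the frame of stand below 0.014 m and horizontal distance between tube and stand_hole0 below 0.005 m and angle between tube's own z axis and vertical below 0.2 rad and contact force between the fingers and tube above 1 N), for 0.05 s.
At the end, for the whole second after the job is handed in: The tube stands in the stand's hole on its floor (underside less than 11 mm above the counter, within 5 mm of the hole's axis), upright within 0.1 rad, at rest and released (z of tube in the frame of stand below 0.011 m and horizontal distance between tube and stand_hole0 below 0.005 m and angle between tube's own z axis and vertical below 0.1 rad and linear speed of tube below 0.02 m/s); the robot touches nothing.
It fails at once if the fingers press on the tester or its release ring with more than 25 N (contact force between the fingers and tester above 25 N or contact force between the fingers and release_ring above 25 N).
It fails at once if the tube is forced against the port with more than 30 N (contact force between tube and tester above 30 N).
It fails at once if the tube is forced against the stand with more than 30 N (contact force between tube and stand above 30 N).
It fails at once if one of the goods around is shifted by more than 20 mm (distance of any of candle, jar, carton, oil_bottle, dish, tealight, kraft_box from where it was at the start of the episode above 0.02 m).
It also fails if it takes over 51 s, if anything falls off the work surface, if the arm or the gripper's body presses on something with over 40 N, if the wrist force passes 120 N, or if a joint passes its speed limit or range.

## Robot

A 6-joint arm with a two-finger parallel gripper is mounted at the origin on the work surface. World frame = base frame: x ahead of the robot, y to its left, z up, the work surface at z = 0. Lengths are in m, angles in rad, forces in N, time in s.
With the tool pointing down it reaches from about 0.375 to 0.975 m from the base axis. Payload 3.8 kg.
Tool frame: the origin (TCP) lies midway between the tips of the shut fingers; the grasp point (between the pads) lies 19 mm behind it; z points along the fingers, y is the direction in which the jaws open and shut (so a half turn about z gives the same grasp; the last joint's range is limited). The gripper opens to 85 mm and grips with 20 to 120 N. Pads are 22 mm wide; open, the fingers measure 114 mm over their backs; the gripper's body (76 mm by 85 mm) begins 54 mm behind the grasp point. The pads swing forward as they close: fully open they stand 13 mm farther back than shut.
Start: joints at [1.157, 0.264, 1.604, -0, 1.274, -0.037], TCP at [0.248, 0.628, 0.231] pointing down, gripper open.
Joint ranges: [-2.63, 2.63], [-0.94, 2.18], [0.31, 2.57], [-1.31, 4.45], [0, 2.66], [-2.55, 2.55]. Speed limits (rad/s): [2.57, 2.57, 3.14, 3.14, 3.14, 3.14].

## Interface

Orientations are given as a rotation vector (axis times angle).
In Python, from workcell import bot gives the robot as it stands.
- The arm moves only by the tool drive_tool, never from a script. Its argument "deltas" is a list of rows, each an object with "hand": the opening, from 0 (shut) to 1 (fully open); "offset": the shift along the world's x, y, z in cm, a list of three; "angular": the turn, a rotation vector about the world's x, y, z in degrees, a list of three. A call has 1 to 8 rows; each row is the pose to reach, as a shift and turn from the pose commanded when the call began; what a row does not reach only later rows make up. A row lasts 1/8 s, in which the tool goes at most 62.5 mm and 10.7 degrees, less where a joint would pass 70% of its speed; a pose out of reach is approached as far as the arm can. A call with a gripper value outside its range is refused whole. The fingers move at their own pace and stop on an object; "force" is the grip in N (left out, the last holds). Time passes only in rows, so rows that repeat a pose let the fingers close. It gives the time, the measured TCP pose, the force and the opening at its end, in the units of the state.
- bot.read_state(): the state, without advancing time (a new reading comes with each control period).
- bot.read_camera(name): name is "scene" or "top" or "wrist"; returns a dict with "frame" (420x560x3 uint8, blue, green, red), "mtx" (3x3 intrinsics, pixels), "k1" (the pictures are not rectified: a ray, as slopes to the right and down, at radius r is drawn at 1 + k1 r^2 times it, then the intrinsics apply), "R" (3x3) and "t" (3): a world point X has camera coordinates R X + t. Camera axes: x right, y down, z forward; pixel columns grow to the right and rows downward; lengths in m; the calibration is good to about 2 mm. A picture is of the moment at which its call begins. There is no depth.
- bot.finish_job(): hands the job in, once; it reports no verdict.
The state is a dict: "time": time; "q": joint angles; "joint_vel": joint speeds; "joint_torque": joint torques, N m; "tool_pos": TCP position; "tcp_rot": TCP orientation; "wrist_force": force on the tool from outside, world axes, zero at the start; "torque": the same for the moment, N m; "width": opening from 0.0 (shut) to 1.0 (fully open).
Only numpy, scipy, OpenCV 4.12 (cv2) and the standard library are available. Lean on these libraries where they do the work, as an engineer would, in place of code of your own. Each camera call takes 0.05 s, during which the arm holds its last target. There are 200 camera calls.

## Working session

There is one attempt and no reset: what is moved stays moved. The work goes in short steps, Python scripts to look and compute and a tool call to move; the robot and the scene stay as the last step left them, time stands still between calls to the robot, and variables do not carry over. Pictures are saved under pics/ and viewed, about 8 in all and at most 12, crops included, and the job is handed in when it is done.

Besides the shell and the picture viewer there is one more tool, called after ">>>" by a JSON object that holds its "api" and its "payload", one argument or row to a line. drive_tool: Moves the arm, as the interface text tells. Its arguments: {"type":"object","properties":{"deltas":{"type":"array"},"force":{"type":"number"}},"required":["deltas"]}

```bash
mkdir -p pics
cat > h.py <<'E'
import numpy as np, cv2
from workcell import bot
def snap(n,f):
    c=bot.read_camera(n); cv2.imwrite('pics/'+f,c['frame']); np.savez('pics/'+f+'.npz',**{k:c[k] for k in('frame','mtx','k1','R','t')}); return c
def load(f): return np.load('pics/'+f+'.npz')
def ray(c,u,v):
    d=np.array([c['k1'],0,0,0,0],float)
    p=cv2.undistortPoints(np.array([[[u,v]]],float),c['mtx'],d)[0,0]
    R=c['R'];return -R.T@c['t'], R.T@np.array([p[0],p[1],1])
def atz(c,u,v,z):
    o,r=ray(c,u,v); return o+r*(z-o[2])/r[2]
def proj(c,X):
    d=np.array([c['k1'],0,0,0,0],float)
    return cv2.projectPoints(np.atleast_2d(np.array(X,float)),cv2.Rodrigues(c['R'])[0],c['t'],c['mtx'],d)[0][:,0]
def crop(f,x0,y0,w,h,s,out):
    cv2.imwrite('pics/'+out,cv2.resize(load(f)['frame'][y0:y0+h,x0:x0+w],None,fx=s,fy=s,interpolation=cv2.INTER_CUBIC))
E
python3 - <<'E'
from h import *
a=snap('top','top0.png');b=snap('scene','scene0.png')
cv2.imwrite('pics/both.png',cv2.resize(np.vstack([a['frame'],b['frame']]),None,fx=.71,fy=.71))
print(bot.read_state())
for c in(a,b):print(-c['R'].T@c['t'],c['k1'],c['mtx'][0])
E
```

```text
{'time': 0.1, 'q': array([ 1.15709860e+00,  2.64655177e-01,  1.60524444e+00, -4.21377417e-05,
        1.27369872e+00, -3.68960542e-02]), 'joint_vel': array([-0.00181166, -0.00146196, -0.00255586, -0.00034557, -0.00045937,
        0.00089052]), 'joint_torque': array([ 5.92632041e-04, -5.16712689e+01, -3.68587017e+01,  4.17029150e-05,
        6.24425506e-03,  2.00675930e-05]), 'tool_pos': array([0.24811113, 0.62703472, 0.230098  ]), 'tcp_rot': array([-5.88287509e-01, -3.08560274e+00,  3.08463393e-03]), 'wrist_force': array([ 0.54452326, -0.17408858, -0.17156434]), 'torque': array([ 0.03242542, -0.01300196, -0.05434707]), 'width': 1.0023117974573128}
[ 0.32597615 -0.02743644  1.40309876] -0.13679133283370348 [542.56340593   0.         283.41890671]
[1.06166405 0.28039101 1.01651835] -0.18875448514369048 [499.83697447   0.         281.63989914]
```

View pics/top0.png

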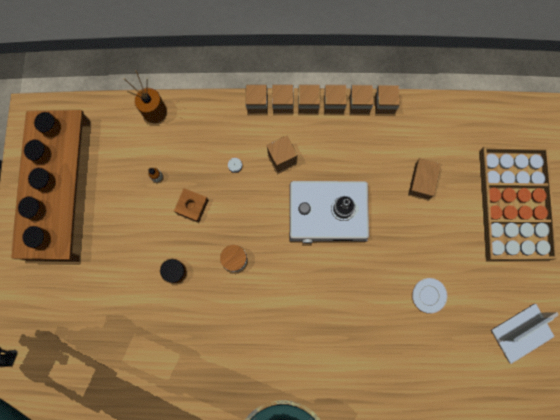

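View pics/scene0.png

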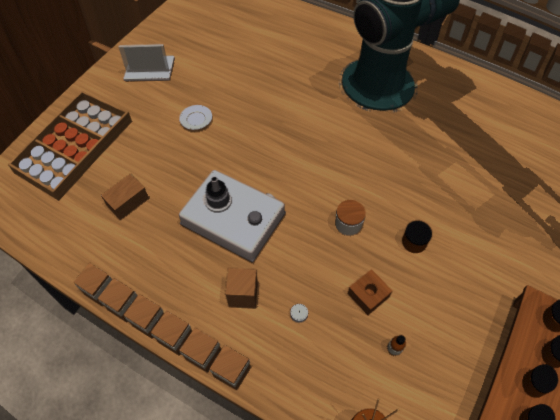

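Run:
```python
from h import *
def cr(f,x,y): return cv2.resize(load(f)['frame'][y:y+48,x:x+64],None,fx=6,fy=6,interpolation=cv2.INTER_CUBIC)
im=np.vstack([np.hstack([cr('top0.png',310,180),cr('top0.png',160,180)]),np.hstack([cr('scene0.png',185,170),cr('scene0.png',338,268)])])
cv2.imwrite('pics/c1.png',im)
```

```text
(no output)
```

View pics/c1.png

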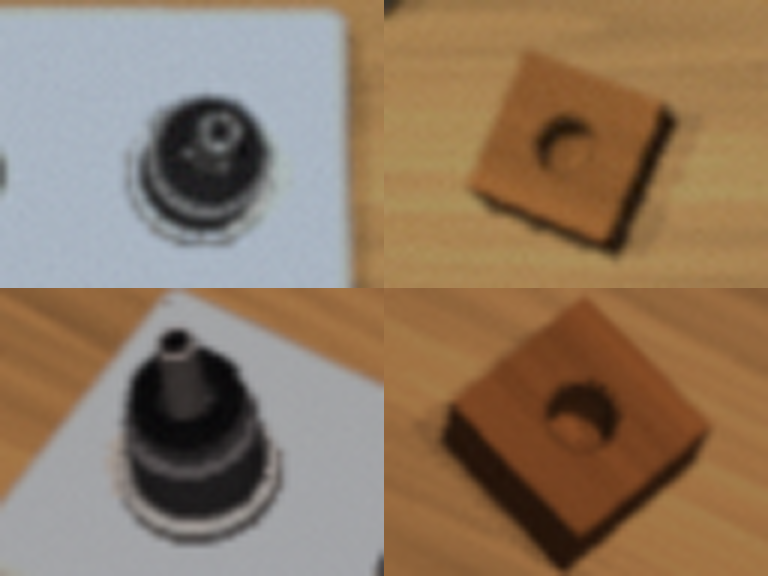

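Run:
```python
from h import *
t=load('top0.png');s=load('scene0.png')
print('tube',atz(t,346.8,202,.144),atz(s,214.7,179.5,.144))
print('hole',atz(t,190.3,204,.038),atz(s,371,289.5,.038))
print('collar',atz(t,310+203/6,180+177/6,.057))
for n,p,z in[('candle',(233,258),.057),('carton',(280,148),.075),('oil',(153,173),.07),('teal',(235,165),.016),('jar',(173,269),.05),('kraft',(427,175),.05)]:print(n,atz(t,*p,z).round(3))
for p in[(292,182),(367,182),(368,236),(291,236)]:print(atz(t,*p,.055).round(3))
for p in [(526,52),(672,106),(608,240),(470,188)]: print('st',atz(t,160+(p[0]-384)/6,180+p[1]/6,.038).round(3))
print(cv2.Rodrigues(bot.read_state()['tcp_rot'])[0].round(3))
```

```text
tube [ 0.59539183 -0.15270826  0.144     ] [ 0.59654852 -0.15027578  0.144     ]
hole [0.61191145 0.24091376 0.038     ] [0.61310835 0.24233242 0.038     ]
collar [ 0.59459119 -0.15355223  0.057     ]
candle [0.47  0.124 0.057]
carton [0.751 0.009 0.075]
oil [0.687 0.335 0.07 ]
teal [0.723 0.13  0.016]
jar [0.442 0.277 0.05 ]
kraft [ 0.688 -0.372  0.05 ]
[ 0.666 -0.022  0.055]
[ 0.667 -0.214  0.055]
[ 0.527 -0.214  0.055]
[ 0.527 -0.02   0.055]
st [0.653 0.26  0.038]
st [0.629 0.195 0.038]
st [0.57  0.221 0.038]
st [0.592 0.282 0.038]
[[-0.93   0.368 -0.001]
 [ 0.368  0.93  -0.002]
 [ 0.    -0.002 -1.   ]]
```

>>> {"api": "drive_tool", "payload": {
  "deltas": [
    {"hand":1,"offset":[2.2,-4.9,0],"angular":[0,0,0]},
    {"hand":1,"offset":[4.4,-9.8,0],"angular":[0,0,0]},
    {"hand":0.6,"offset":[6.6,-14.7,0],"angular":[0,0,0]},
    {"hand":0.4,"offset":[8.8,-19.6,0],"angular":[0,0,0]},
    {"hand":0.4,"offset":[11,-24.5,0],"angular":[0,0,0]},
    {"hand":0.4,"offset":[13.2,-29.4,0],"angular":[0,0,0]},
    {"hand":0.4,"offset":[15.4,-34.3,0],"angular":[0,0,0]},
    {"hand":0.4,"offset":[17.4,-39,0],"angular":[0,0,0]}
  ],
  "force": 40
}}

```text
time: 1.1
tool_pos: [0.4226, 0.2358, 0.2309]
tcp_rot: [-0.588, -3.086, 0.0]
wrist_force: [1.8, -1.0, 0.2]
width: 0.399
```

>>> {"api": "drive_tool", "payload": {
  "deltas": [
    {"hand":0.4,"offset":[2.2,-4.9,0],"angular":[0,0,0]},
    {"hand":0.4,"offset":[4.4,-9.8,0],"angular":[0,0,0]},
    {"hand":0.4,"offset":[6.6,-14.7,0],"angular":[0,0,0]},
    {"hand":0.4,"offset":[8.8,-19.6,0],"angular":[0,0,0]},
    {"hand":0.4,"offset":[11,-24.5,0],"angular":[0,0,0]},
    {"hand":0.4,"offset":[13.2,-29.4,0],"angular":[0,0,0]},
    {"hand":0.4,"offset":[15.4,-34.3,0],"angular":[0,0,0]},
    {"hand":0.4,"offset":[17.3,-38.9,0],"angular":[0,0,0]}
  ]
}}

```text
time: 2.1
tool_pos: [0.5956, -0.1531, 0.2307]
tcp_rot: [-0.589, -3.085, -0.0]
wrist_force: [-0.0, 0.5, -0.3]
width: 0.4
```

>>> {"api": "drive_tool", "payload": {
  "deltas": [
    {"hand":0.4,"offset":[0,0,0],"angular":[0,0,0]},
    {"hand":0.4,"offset":[0,0,0],"angular":[0,0,0]}
  ]
}}

```text
time: 2.35
tool_pos: [0.5947, -0.1511, 0.2304]
tcp_rot: [-0.589, -3.084, -0.001]
wrist_force: [-0.4, -0.5, -1.2]
width: 0.4
```

Run:
```python
from h import *
c=snap('wrist','w1.png'); s=bot.read_state(); print(s)
print(proj(c,[[.5955,-.152,.144],[.5955,-.152,.112]]), proj(c,[s['tool_pos']]), -c['R'].T@c['t'])
```

```text
{'time': 2.4, 'q': array([-2.88778311e-01,  1.50040021e-01,  1.74118202e+00,  4.54515609e-04,
        1.25181593e+00, -1.48313669e+00]), 'joint_vel': array([ 0.0136221 , -0.01206337,  0.00382268, -0.00046201, -0.00250199,
       -0.00080518]), 'joint_torque': array([-6.71280585e-01, -4.45526290e+01, -3.67169702e+01, -4.51974047e-02,
       -2.54179171e-02,  1.38551648e-03]), 'tool_pos': array([ 0.59472255, -0.1505497 ,  0.23068301]), 'tcp_rot': array([-5.87781550e-01, -3.08469694e+00, -9.01865498e-04]), 'wrist_force': array([0.13672705, 1.01262909, 0.35361364]), 'torque': array([-0.03191666, -0.0536542 ,  0.09024789]), 'width': 0.40412466953583903}
[[281.67022648 218.6934779 ]
 [281.62542695 207.08646078]] [[284.0217434 270.2667164]] [ 0.5259139  -0.12481386  0.37398245]
```

View pics/w1.png

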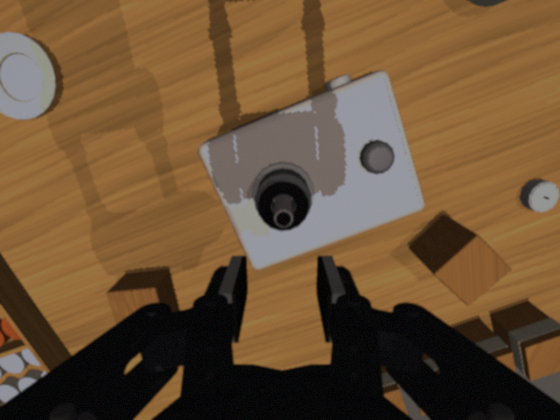

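>>> {"api": "drive_tool", "payload": {
  "deltas": [
    {"hand":0.34,"offset":[0.05,-0.1,-2.5],"angular":[0,0,0]},
    {"hand":0.34,"offset":[0.05,-0.1,-5],"angular":[0,0,0]},
    {"hand":0.34,"offset":[0.05,-0.1,-7.5],"angular":[0,0,0]},
    {"hand":0.34,"offset":[0.05,-0.1,-9.5],"angular":[0,0,0]},
    {"hand":0.34,"offset":[0.05,-0.1,-10.5],"angular":[0,0,0]},
    {"hand":0.34,"offset":[0.05,-0.1,-10.5],"angular":[0,0,0]}
  ]
}}

```text
time: 3.15
tool_pos: [0.5954, -0.1518, 0.1257]
tcp_rot: [-0.587, -3.085, -0.0]
wrist_force: [-0.3, -0.7, 0.6]
width: 0.343
```

Run:
```python
from h import *
c=snap('scene','s1.png');w=snap('wrist','w2.png'); print(bot.read_state()['wrist_force'])
a=cv2.resize(c['frame'][130:260,140:310],(785,600))[:,:400]
im=np.hstack([cv2.resize(c['frame'][150:230,170:250],(400,400),interpolation=2),cv2.resize(w['frame'][200:320,222:342],(400,400),interpolation=2)])
cv2.imwrite('pics/c2.png',im)
```

```text
[-0.26242076  0.00982634  0.73271472]
```

View pics/c2.png

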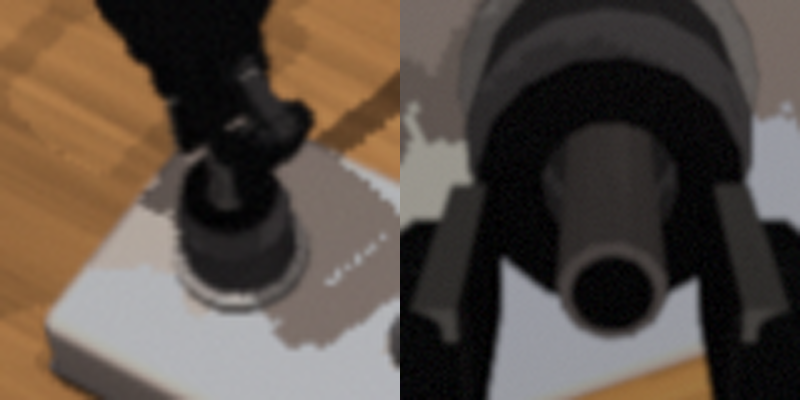

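>>> {"api": "drive_tool", "payload": {
  "deltas": [
    {"hand":0.25,"offset":[0.04,0.1,0],"angular":[0,0,0]},
    {"hand":0.25,"offset":[0.04,0.1,0],"angular":[0,0,0]},
    {"hand":0.25,"offset":[0.04,0.1,-0.1],"angular":[0,0,0]},
    {"hand":0.25,"offset":[0.04,0.1,-0.1],"angular":[0,0,0]}
  ]
}}

```text
time: 3.75
tool_pos: [0.5962, -0.1514, 0.1252]
tcp_rot: [-0.588, -3.086, 0.0]
wrist_force: [-0.4, -0.2, -0.2]
width: 0.251
```

Run:
```python
from h import *
w=snap('wrist','w3.png'); s=bot.read_state();print(s['wrist_force'],s['width'],s['tool_pos'])
cv2.imwrite('pics/c3.png',cv2.resize(w['frame'][200:320,222:342],(480,480),interpolation=2))
```

```text
[0.9136982  0.18745852 0.09656782] 0.2506349551334434 [ 0.59620131 -0.15138028  0.12522637]
```

View pics/c3.png

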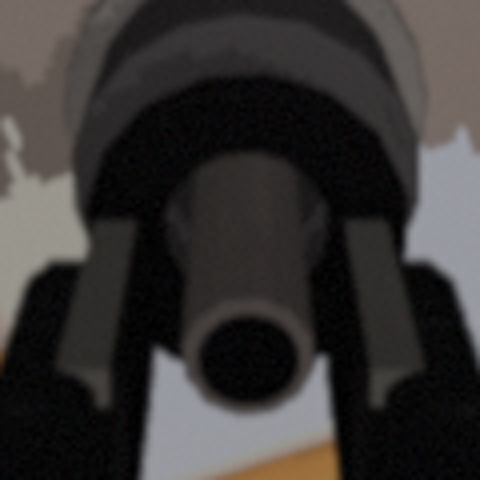

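>>> {"api": "drive_tool", "payload": {
  "deltas": [
    {"hand":0.25,"offset":[0,0,-0.1],"angular":[0,0,0]},
    {"hand":0.25,"offset":[0,0,-0.2],"angular":[0,0,0]},
    {"hand":0.25,"offset":[0,0,-0.3],"angular":[0,0,0]},
    {"hand":0.25,"offset":[0,0,-0.4],"angular":[0,0,0]},
    {"hand":0.25,"offset":[0,0,-0.5],"angular":[0,0,0]},
    {"hand":0.25,"offset":[0,0,-0.6],"angular":[0,0,0]},
    {"hand":0.25,"offset":[0,0,-0.6],"angular":[0,0,0]}
  ]
}}

```text
time: 4.68
tool_pos: [0.5962, -0.1513, 0.1192]
tcp_rot: [-0.588, -3.086, -0.0]
wrist_force: [0.1, -0.5, 0.4]
width: 0.254
```

>>> {"api": "drive_tool", "payload": {
  "deltas": [
    {"hand":0.25,"offset":[0,0,-0.1],"angular":[0,0,0]},
    {"hand":0.25,"offset":[0,0,-0.2],"angular":[0,0,0]},
    {"hand":0.25,"offset":[0,0,-0.3],"angular":[0,0,0]},
    {"hand":0.25,"offset":[0,0,-0.3],"angular":[0,0,0]}
  ]
}}

```text
time: 5.18
tool_pos: [0.5962, -0.1513, 0.1162]
tcp_rot: [-0.588, -3.086, -0.0]
wrist_force: [0.9, -0.1, 0.3]
width: 0.253
```

>>> {"api": "drive_tool", "payload": {
  "deltas": [
    {"hand":0.25,"offset":[0,0,-0.1],"angular":[0,0,0]},
    {"hand":0.25,"offset":[0,0,-0.2],"angular":[0,0,0]},
    {"hand":0.25,"offset":[0,0,-0.2],"angular":[0,0,0]}
  ]
}}

```text
time: 5.55
tool_pos: [0.5962, -0.1513, 0.1142]
tcp_rot: [-0.588, -3.086, -0.0]
wrist_force: [0.1, -0.6, 0.4]
width: 0.249
```

>>> {"api": "drive_tool", "payload": {
  "deltas": [
    {"hand":0.25,"offset":[0,0,-0.1],"angular":[0,0,0]},
    {"hand":0.25,"offset":[0,0,-0.2],"angular":[0,0,0]},
    {"hand":0.25,"offset":[0,0,-0.2],"angular":[0,0,0]}
  ]
}}

```text
time: 5.92
tool_pos: [0.5963, -0.1514, 0.1126]
tcp_rot: [-0.588, -3.086, 0.0]
wrist_force: [-1.1, -0.1, 2.5]
width: 0.248
```

>>> {"api": "drive_tool", "payload": {
  "deltas": [
    {"hand":0.25,"offset":[0,0,-0.1],"angular":[0,0,0]},
    {"hand":0.25,"offset":[0,0,-0.2],"angular":[0,0,0]},
    {"hand":0.25,"offset":[0,0,-0.2],"angular":[0,0,0]}
  ]
}}

```text
time: 6.3
tool_pos: [0.5963, -0.1514, 0.1104]
tcp_rot: [0.588, 3.086, 0.0]
wrist_force: [-2.0, 0.6, 4.2]
width: 0.249
```

>>> {"api": "drive_tool", "payload": {
  "deltas": [
    {"hand":0.25,"offset":[0,0,-0.1],"angular":[0,0,0]},
    {"hand":0.25,"offset":[0,0,-0.2],"angular":[0,0,0]},
    {"hand":0.25,"offset":[0,0,-0.2],"angular":[0,0,0]}
  ]
}}

```text
time: 6.68
tool_pos: [0.5963, -0.1514, 0.1084]
tcp_rot: [0.588, 3.086, -0.0]
wrist_force: [-3.1, 0.7, 4.8]
width: 0.251
```

>>> {"api": "drive_tool", "payload": {
  "deltas": [
    {"hand":0.25,"offset":[0,0,-0.1],"angular":[0,0,0]},
    {"hand":0.25,"offset":[0,0,-0.2],"angular":[0,0,0]},
    {"hand":0.25,"offset":[0,0,-0.2],"angular":[0,0,0]}
  ]
}}

```text
time: 7.05
tool_pos: [0.5963, -0.1514, 0.1071]
tcp_rot: [0.588, 3.086, -0.0]
wrist_force: [-2.4, 0.7, 8.1]
width: 0.248
```

>>> {"api": "drive_tool", "payload": {
  "deltas": [
    {"hand":0.25,"offset":[0,0,-0.1],"angular":[0,0,0]},
    {"hand":0.25,"offset":[0,0,-0.1],"angular":[0,0,0]}
  ]
}}

```text
time: 7.3
tool_pos: [0.5964, -0.1514, 0.107]
tcp_rot: [0.588, 3.086, -0.0]
wrist_force: [-4.5, 2.0, 12.1]
width: 0.246
```

>>> {"api": "drive_tool", "payload": {
  "deltas": [
    {"hand":0.22,"offset":[0,0,0],"angular":[0,0,0]},
    {"hand":0.2,"offset":[0,0,0],"angular":[0,0,0]},
    {"hand":0.18,"offset":[0,0,0],"angular":[0,0,0]}
  ],
  "force": 30
}}

```text
time: 7.68
tool_pos: [0.5973, -0.1518, 0.1071]
tcp_rot: [0.588, 3.084, -0.001]
wrist_force: [-3.1, 0.3, 10.6]
width: 0.18
```

>>> {"api": "drive_tool", "payload": {
  "deltas": [
    {"hand":0.16,"offset":[0,0,0],"angular":[0,0,0]},
    {"hand":0.14,"offset":[0,0,0],"angular":[0,0,0]},
    {"hand":0.1,"offset":[0,0,0],"angular":[0,0,0]},
    {"hand":0,"offset":[0,0,0],"angular":[0,0,0]},
    {"hand":0,"offset":[0,0,0],"angular":[0,0,0]}
  ]
}}

```text
time: 8.3
tool_pos: [0.5975, -0.1516, 0.1072]
tcp_rot: [0.588, 3.083, -0.0]
wrist_force: [-2.6, 0.7, 11.9]
width: 0.168
```

>>> {"api": "drive_tool", "payload": {
  "deltas": [
    {"hand":0,"offset":[0,0,0.2],"angular":[0,0,0]},
    {"hand":0,"offset":[0,0,0.5],"angular":[0,0,0]},
    {"hand":0,"offset":[0,0,0.8],"angular":[0,0,0]}
  ]
}}

```text
time: 8.68
tool_pos: [0.5961, -0.1509, 0.1114]
tcp_rot: [-0.589, -3.085, -0.001]
wrist_force: [5.5, 1.7, -10.6]
width: 0.165
```

>>> {"api": "drive_tool", "payload": {
  "deltas": [
    {"hand":0,"offset":[0,0,0],"angular":[0,0,0]}
  ]
}}

```text
time: 8.8
tool_pos: [0.5963, -0.1509, 0.1122]
tcp_rot: [-0.588, -3.086, -0.001]
wrist_force: [5.2, 1.4, -6.8]
width: 0.169
```

Run:
```python
from h import *
w=snap('wrist','w4.png'); s=bot.read_state();print(s['wrist_force'],s['width'],s['tool_pos'])
c=snap('scene','s4.png')
im=np.hstack([cv2.resize(c['frame'][150:230,170:250],(400,400),interpolation=2),cv2.resize(w['frame'][200:320,222:342],(400,400),interpolation=2)])
cv2.imwrite('pics/c4.png',im)
```

```text
[ 4.61038727  0.7036199  -7.11615156] 0.1658945409548182 [ 0.59621649 -0.15092363  0.11222017]
```

View pics/c4.png

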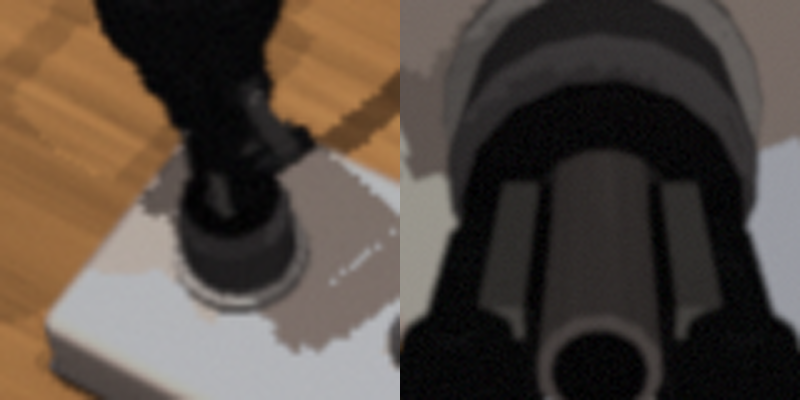

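Run:
```python
from h import *
for f in('w3.png','w4.png'):
    c=load(f); print(f,[(z,proj(c,[[.596,-.151,z]])[0].round(1)-[222,200]) for z in(.140,.144,.148,.152)])
```

```text
w3.png [(0.14, array([61.8, 85. ])), (0.144, array([61.8, 89.6])), (0.148, array([61.9, 94.4])), (0.152, array([62. , 99.6]))]
w4.png [(0.14, array([ 61. , 101.2])), (0.144, array([ 61. , 106.7])), (0.148, array([ 61.1, 112.5])), (0.152, array([ 61.1, 118.7]))]
```

>>> {"api": "drive_tool", "payload": {
  "deltas": [
    {"hand":0,"offset":[0.1,0,0],"angular":[0,0,0]},
    {"hand":0,"offset":[0.1,0,0],"angular":[0,0,0]}
  ]
}}

```text
time: 9.15
tool_pos: [0.5965, -0.151, 0.1124]
tcp_rot: [-0.588, -3.084, -0.001]
wrist_force: [4.0, 2.3, -7.0]
width: 0.165
```

>>> {"api": "drive_tool", "payload": {
  "deltas": [
    {"hand":0,"offset":[0.05,0,0.1],"angular":[0,0,0]},
    {"hand":0,"offset":[0.1,0,0.1],"angular":[0,0,0]}
  ]
}}

```text
time: 9.4
tool_pos: [0.5971, -0.1511, 0.1139]
tcp_rot: [-0.588, -3.083, -0.0]
wrist_force: [-0.1, 1.0, -5.5]
width: 0.166
```

>>> {"api": "drive_tool", "payload": {
  "deltas": [
    {"hand":0,"offset":[0,0,0.1],"angular":[0,0,0]},
    {"hand":0,"offset":[0,0,0.2],"angular":[0,0,0]},
    {"hand":0,"offset":[0,0,0.2],"angular":[0,0,0]}
  ]
}}

```text
time: 9.78
tool_pos: [0.5974, -0.1512, 0.1162]
tcp_rot: [-0.588, -3.084, -0.0]
wrist_force: [-1.7, 2.9, -6.0]
width: 0.165
```

>>> {"api": "drive_tool", "payload": {
  "deltas": [
    {"hand":0,"offset":[-0.03,0,0.3],"angular":[0,0,0]},
    {"hand":0,"offset":[-0.03,0,0.6],"angular":[0,0,0]},
    {"hand":0,"offset":[-0.03,0,0.9],"angular":[0,0,0]},
    {"hand":0,"offset":[-0.03,0,1.2],"angular":[0,0,0]},
    {"hand":0,"offset":[-0.03,0,1.2],"angular":[0,0,0]}
  ]
}}

```text
time: 10.4
tool_pos: [0.598, -0.1514, 0.129]
tcp_rot: [0.588, 3.086, -0.0]
wrist_force: [-4.3, 1.4, 1.1]
width: 0.158
```

Run:
```python
from h import *
w=snap('wrist','w5.png'); s=bot.read_state();print(s['wrist_force'],s['width'],s['tool_pos'])
print([(z,proj(w,[[.597,-.151,z]])[0].round(1)-[222,200]) for z in(.144,.148,.152,.156,.160,.164,.168)])
cv2.imwrite('pics/c5.png',cv2.resize(w['frame'][200:350,207:357],(450,450),interpolation=2))
```

```text
[-4.65303827  1.91083205  0.67569509] 0.16906420456276242 [ 0.59801784 -0.15140045  0.12904612]
[(0.144, array([61.1, 83.8])), (0.148, array([61.1, 88.4])), (0.152, array([61.2, 93.2])), (0.156, array([61.2, 98.3])), (0.16, array([ 61.3, 103.7])), (0.164, array([ 61.3, 109.5])), (0.168, array([ 61.4, 115.5]))]
```

View pics/c5.png

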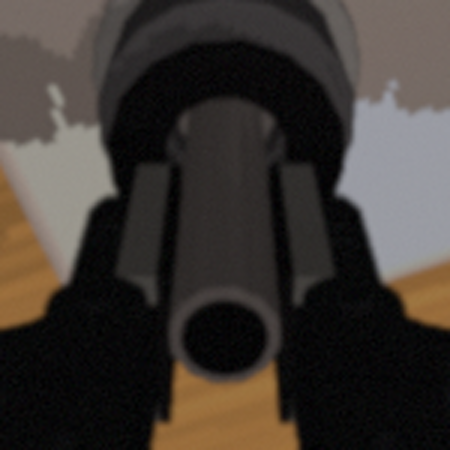

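>>> {"api": "drive_tool", "payload": {
  "deltas": [
    {"hand":0,"offset":[-0.08,0,0.5],"angular":[0,0,0]},
    {"hand":0,"offset":[-0.1,0,1.2],"angular":[0,0,0]},
    {"hand":0,"offset":[-0.1,0,2.0],"angular":[0,0,0]},
    {"hand":0,"offset":[-0.1,0,3.0],"angular":[0,0,0]},
    {"hand":0,"offset":[-0.1,0,4.0],"angular":[0,0,0]},
    {"hand":0,"offset":[-0.1,0,5.5],"angular":[0,0,0]},
    {"hand":0,"offset":[-0.1,0,7],"angular":[0,0,0]},
    {"hand":0,"offset":[-0.1,0,7],"angular":[0,0,0]}
  ]
}}

```text
time: 11.45
tool_pos: [0.5985, -0.1518, 0.2009]
tcp_rot: [0.588, 3.082, -0.001]
wrist_force: [0.6, -1.0, -1.1]
width: 0.163
```

>>> {"api": "drive_tool", "payload": {
  "deltas": [
    {"hand":0,"offset":[0.1,3,0],"angular":[0,0,0]},
    {"hand":0,"offset":[0.2,7,0],"angular":[0,0,0]},
    {"hand":0,"offset":[0.3,11,0],"angular":[0,0,0]},
    {"hand":0,"offset":[0.5,15,0],"angular":[0,0,0]},
    {"hand":0,"offset":[0.7,19,0],"angular":[0,0,0]},
    {"hand":0,"offset":[0.9,23,0],"angular":[0,0,0]},
    {"hand":0,"offset":[1.1,27,0],"angular":[0,0,0]},
    {"hand":0,"offset":[1.3,31,0],"angular":[0,0,0]}
  ]
}}

```text
time: 12.45
tool_pos: [0.6096, 0.1599, 0.1977]
tcp_rot: [-0.588, -3.085, 0.001]
wrist_force: [0.7, -0.8, 0.0]
width: 0.166
```

>>> {"api": "drive_tool", "payload": {
  "deltas": [
    {"hand":0,"offset":[0.1,3,0],"angular":[0,0,0]},
    {"hand":0,"offset":[0.2,6,-2],"angular":[0,0,0]},
    {"hand":0,"offset":[0.2,7.5,-4],"angular":[0,0,0]},
    {"hand":0,"offset":[0.2,8.4,-6],"angular":[0,0,0]},
    {"hand":0,"offset":[0.2,8.4,-8],"angular":[0,0,0]},
    {"hand":0,"offset":[0.2,8.4,-9],"angular":[0,0,0]},
    {"hand":0,"offset":[0.2,8.4,-9],"angular":[0,0,0]}
  ]
}}

```text
time: 13.32
tool_pos: [0.6113, 0.2415, 0.1069]
tcp_rot: [-0.589, -3.084, 0.002]
wrist_force: [0.4, 0.4, -0.9]
width: 0.164
```

Run:
```python
from h import *
w=snap('wrist','w6.png'); s=bot.read_state();print(s['wrist_force'],s['width'],s['tool_pos'])
c=snap('scene','s6.png');t=snap('top','t6.png')
x=s['tool_pos']; 
for n,k in(('w',w),('s',c)):print(n,proj(k,[[.6135,.242,.038],[x[0],x[1],x[2]-.048]]))
im=np.hstack([cv2.resize(c['frame'][240:320,330:410],(400,400),interpolation=2),cv2.resize(w['frame'][100:300,182:382],(400,400),interpolation=2)])
cv2.imwrite('pics/c6.png',im)
```

```text
[ 0.75319164 -0.52376411  0.54008948] 0.1673480622153119 [0.61206862 0.24187022 0.10808111]
w [[284.49963284 227.52145008]
 [283.75291019 237.24929641]]
s [[370.78162564 289.57913735]
 [372.66402735 284.87265385]]
```

View pics/c6.png

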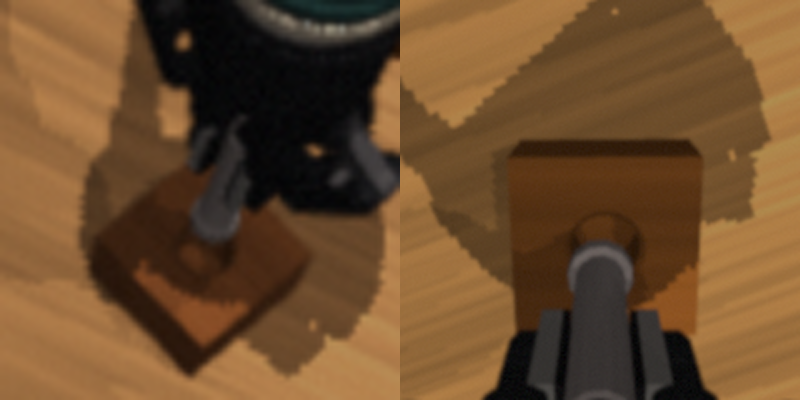

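Run:
```python
from h import *
w=load('w6.png');a=np.linspace(0,2*np.pi,73)
def ext(x,y,z,r):
    p=proj(w,np.c_[x+r*np.cos(a),y+r*np.sin(a),0*a+z]);return p.min(0).round(1),p.max(0).round(1)
for x in(.6115,.6135,.6155):
    for r in(.01225,.01425):print('hole',x,r,ext(x,.242,.038,r))
for z in(.058,.060,.062):print('foot',z,ext(.612,.2419,z,.0102))
print(w['R'].round(2))
```

```text
hole 0.6115 0.01225 (array([266. , 208.3]), array([300.9, 241.2]))
hole 0.6115 0.01425 (array([263.2, 205.5]), array([303.7, 243.8]))
hole 0.6135 0.01225 (array([267.1, 210.9]), array([301.9, 243.7]))
hole 0.6135 0.01425 (array([264.3, 208.1]), array([304.7, 246.2]))
hole 0.6155 0.01225 (array([268.2, 213.4]), array([302.9, 246.1]))
hole 0.6155 0.01425 (array([265.4, 210.7]), array([305.7, 248.6]))
foot 0.058 (array([267.9, 220.9]), array([299.6, 250.6]))
foot 0.06 (array([267.8, 221.9]), array([299.8, 251.8]))
foot 0.062 (array([267.6, 222.9]), array([299.9, 253.1]))
[[ 0.37  0.93 -0.  ]
 [ 0.89 -0.35  0.29]
 [ 0.27 -0.11 -0.96]]
```

>>> {"api": "drive_tool", "payload": {
  "deltas": [
    {"hand":0,"offset":[0.15,0.13,-0.5],"angular":[0,0,0]},
    {"hand":0,"offset":[0.15,0.13,-1.2],"angular":[0,0,0]},
    {"hand":0,"offset":[0.15,0.13,-1.5],"angular":[0,0,0]},
    {"hand":0,"offset":[0.15,0.13,-1.5],"angular":[0,0,0]}
  ]
}}

```text
time: 13.98
tool_pos: [0.613, 0.2438, 0.0926]
tcp_rot: [-0.588, -3.085, 0.001]
wrist_force: [0.4, 0.1, -0.5]
width: 0.165
```

Run:
```python
from h import *
w=snap('wrist','w7.png'); s=bot.read_state();print(s['wrist_force'],s['width'],s['tool_pos'])
c=snap('scene','s7.png')
im=np.hstack([cv2.resize(c['frame'][265:315,345:395],(400,400),interpolation=2),cv2.resize(w['frame'][185:265,242:322],(400,400),interpolation=2)])
cv2.imwrite('pics/c7.png',im)
```

```text
[-1.11942792  0.31912544 -0.25146234] 0.16315476571805787 [0.61324784 0.24390094 0.09293595]
```

View pics/c7.png

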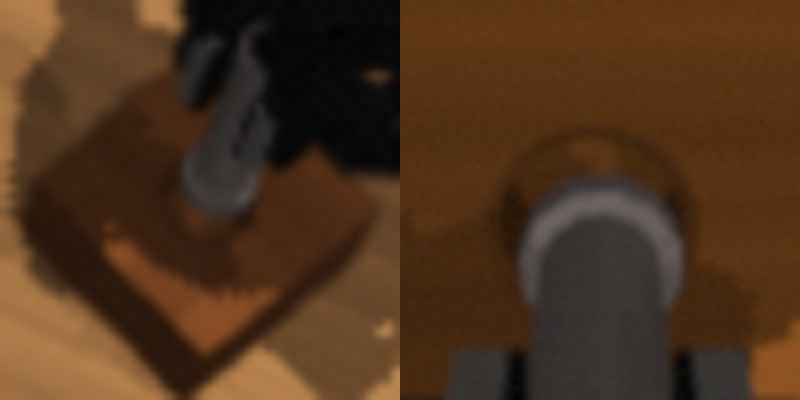

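Run:
```python
from h import *
w=load('w7.png');a=np.linspace(0,2*np.pi,73)
def ext(x,y,z,r):
    p=proj(w,np.c_[x+r*np.cos(a),y+r*np.sin(a),0*a+z]);return p.min(0).round(1),p.max(0).round(1)
for r in(.01225,.01425):print('hole',r,ext(.6133,.2435,.038,r))
for z in(.0437,.0455):print('foot',z,ext(.6133,.2435,z,.0102))
s=load('s7.png');print(proj(s,[[.6133,.2435,.0445],[.6133,.2435,.038]]))
```

```text
hole 0.01225 (array([263.8, 215. ]), array([300.9, 249.8]))
hole 0.01425 (array([260.8, 212. ]), array([304. , 252.5]))
foot 0.0437 (array([266.6, 220.7]), array([298.3, 250.4]))
foot 0.0455 (array([266.4, 221.7]), array([298.4, 251.5]))
[[371.94275861 288.62386726]
 [371.45843783 289.82084602]]
```

>>> {"api": "drive_tool", "payload": {
  "deltas": [
    {"hand":0,"offset":[-0.07,-0.08,0],"angular":[0,0,0]},
    {"hand":0,"offset":[-0.07,-0.08,-0.3],"angular":[0,0,0]},
    {"hand":0,"offset":[-0.07,-0.08,-0.5],"angular":[0,0,0]},
    {"hand":0,"offset":[-0.07,-0.08,-0.7],"angular":[0,0,0]},
    {"hand":0,"offset":[-0.07,-0.08,-0.8],"angular":[0,0,0]},
    {"hand":0,"offset":[-0.07,-0.08,-0.9],"angular":[0,0,0]}
  ]
}}

```text
time: 14.82
tool_pos: [0.6127, 0.2431, 0.0842]
tcp_rot: [-0.588, -3.086, 0.0]
wrist_force: [0.2, 0.0, -0.8]
width: 0.164
```

Foot about 36 mm, no contact; continue slowly.

>>> {"api": "drive_tool", "payload": {
  "deltas": [
    {"hand":0,"offset":[0,0,-0.15],"angular":[0,0,0]},
    {"hand":0,"offset":[0,0,-0.3],"angular":[0,0,0]},
    {"hand":0,"offset":[0,0,-0.4],"angular":[0,0,0]},
    {"hand":0,"offset":[0,0,-0.4],"angular":[0,0,0]}
  ]
}}

```text
time: 15.32
tool_pos: [0.6126, 0.2431, 0.0801]
tcp_rot: [-0.588, -3.086, 0.0]
wrist_force: [0.3, 0.2, -2.5]
width: 0.168
```

>>> {"api": "drive_tool", "payload": {
  "deltas": [
    {"hand":0,"offset":[0,0,-0.15],"angular":[0,0,0]},
    {"hand":0,"offset":[0,0,-0.3],"angular":[0,0,0]},
    {"hand":0,"offset":[0,0,-0.4],"angular":[0,0,0]},
    {"hand":0,"offset":[0,0,-0.4],"angular":[0,0,0]}
  ]
}}

```text
time: 15.82
tool_pos: [0.6127, 0.2431, 0.0761]
tcp_rot: [-0.588, -3.086, 0.0]
wrist_force: [0.4, 1.0, -0.3]
width: 0.165
```

>>> {"api": "drive_tool", "payload": {
  "deltas": [
    {"hand":0,"offset":[0,0,-0.3],"angular":[0,0,0]},
    {"hand":0,"offset":[0,0,-0.6],"angular":[0,0,0]},
    {"hand":0,"offset":[0,0,-0.9],"angular":[0,0,0]},
    {"hand":0,"offset":[0,0,-1.2],"angular":[0,0,0]},
    {"hand":0,"offset":[0,0,-1.4],"angular":[0,0,0]},
    {"hand":0,"offset":[0,0,-1.5],"angular":[0,0,0]},
    {"hand":0,"offset":[0,0,-1.5],"angular":[0,0,0]}
  ]
}}

```text
time: 16.7
tool_pos: [0.6127, 0.2431, 0.0612]
tcp_rot: [-0.588, -3.086, 0.0]
wrist_force: [0.2, 0.3, -0.5]
width: 0.167
```

>>> {"api": "drive_tool", "payload": {
  "deltas": [
    {"hand":0,"offset":[0,0,-0.1],"angular":[0,0,0]},
    {"hand":0,"offset":[0,0,-0.2],"angular":[0,0,0]},
    {"hand":0,"offset":[0,0,-0.3],"angular":[0,0,0]},
    {"hand":0,"offset":[0,0,-0.3],"angular":[0,0,0]}
  ]
}}

```text
time: 17.2
tool_pos: [0.6127, 0.2431, 0.0581]
tcp_rot: [-0.588, -3.086, 0.0]
wrist_force: [0.6, -0.7, -0.3]
width: 0.167
```

>>> {"api": "drive_tool", "payload": {
  "deltas": [
    {"hand":0,"offset":[0,0,-0.1],"angular":[0,0,0]},
    {"hand":0,"offset":[0,0,-0.2],"angular":[0,0,0]},
    {"hand":0,"offset":[0,0,-0.2],"angular":[0,0,0]}
  ]
}}

```text
time: 17.58
tool_pos: [0.6127, 0.2431, 0.0561]
tcp_rot: [-0.588, -3.086, 0.0]
wrist_force: [-0.7, -0.1, -0.5]
width: 0.166
```

>>> {"api": "drive_tool", "payload": {
  "deltas": [
    {"hand":0,"offset":[0,0,-0.1],"angular":[0,0,0]},
    {"hand":0,"offset":[0,0,-0.1],"angular":[0,0,0]}
  ]
}}

```text
time: 17.82
tool_pos: [0.6128, 0.2432, 0.0553]
tcp_rot: [0.588, 3.086, 0.0]
wrist_force: [0.5, 0.2, -0.9]
width: 0.166
```

>>> {"api": "drive_tool", "payload": {
  "deltas": [
    {"hand":0,"offset":[0,0,-0.1],"angular":[0,0,0]},
    {"hand":0,"offset":[0,0,-0.1],"angular":[0,0,0]}
  ]
}}

```text
time: 18.08
tool_pos: [0.613, 0.2432, 0.0552]
tcp_rot: [0.588, 3.086, 0.0]
wrist_force: [-1.7, -1.3, 6.0]
width: 0.164
```

>>> {"api": "drive_tool", "payload": {
  "deltas": [
    {"hand":0,"offset":[0,0,-0.1],"angular":[0,0,0]},
    {"hand":0,"offset":[0,0,-0.1],"angular":[0,0,0]}
  ]
}}

```text
time: 18.32
tool_pos: [0.6132, 0.2433, 0.0552]
tcp_rot: [0.588, 3.085, 0.0]
wrist_force: [-3.9, -1.8, 8.8]
width: 0.168
```

>>> {"api": "drive_tool", "payload": {
  "deltas": [
    {"hand":0,"offset":[0,0,0.15],"angular":[0,0,0]},
    {"hand":0,"offset":[0,0,0.15],"angular":[0,0,0]},
    {"hand":0.2,"offset":[0,0,0.15],"angular":[0,0,0]},
    {"hand":0.25,"offset":[0,0,0.15],"angular":[0,0,0]},
    {"hand":0.35,"offset":[0,0,0.15],"angular":[0,0,0]},
    {"hand":0.5,"offset":[0,0,0.15],"angular":[0,0,0]},
    {"hand":0.5,"offset":[0,0,0.15],"angular":[0,0,0]}
  ]
}}

```text
time: 19.2
tool_pos: [0.6127, 0.2431, 0.0547]
tcp_rot: [-0.588, -3.086, 0.0]
wrist_force: [0.4, -0.6, -0.5]
width: 0.497
```

>>> {"api": "drive_tool", "payload": {
  "deltas": [
    {"hand":0.5,"offset":[0,0,0.5],"angular":[0,0,0]},
    {"hand":0.5,"offset":[0,0,1.5],"angular":[0,0,0]},
    {"hand":0.5,"offset":[0,0,3],"angular":[0,0,0]},
    {"hand":0.5,"offset":[0,0,5],"angular":[0,0,0]},
    {"hand":0.5,"offset":[0,0,7.5],"angular":[0,0,0]},
    {"hand":0.5,"offset":[0,0,10],"angular":[0,0,0]},
    {"hand":0.5,"offset":[0,0,12],"angular":[0,0,0]},
    {"hand":0.5,"offset":[0,0,12],"angular":[0,0,0]}
  ]
}}

```text
time: 20.2
tool_pos: [0.6145, 0.2437, 0.1782]
tcp_rot: [0.588, 3.081, 0.004]
wrist_force: [0.5, -0.8, 0.6]
width: 0.502
```

Run:
```python
from h import *
w=snap('wrist','w8.png'); s=bot.read_state();print(s['wrist_force'],s['width'],s['tool_pos'],s['time'])
c=snap('scene','s8.png')
print(proj(w,[[.613,.243,.092],[.613,.243,.038]])-[182,130],proj(c,[[.613,.243,.092],[.613,.243,.038]])-[335,250])
im=np.hstack([cv2.resize(c['frame'][250:320,335:405],(400,400),interpolation=2),cv2.resize(w['frame'][130:330,182:382],(400,400),interpolation=2)])
cv2.imwrite('pics/c8.png',im)
```

```text
[-0.17986336 -0.95181996  0.34104989] 0.5017589694690359 [0.61340968 0.2434051  0.17624038] 20.25
[[98.33888456 85.44341908]
 [98.3067223  67.42669736]] [[40.47671703 29.23456333]
 [36.30497992 39.6001563 ]]
```

View pics/c8.png

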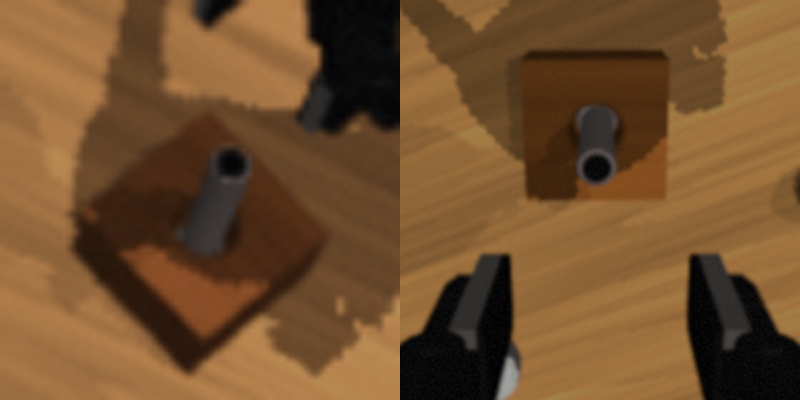

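```bash
python3 -c "
from h import *
print(bot.finish_job())"
```

```text
the job is handed in; nothing more can be done
None
```

The tube is out of the port and standing upright in the stand's hole, released, and I have handed the job in. The interface gives no verdict, so I don't know yet that it passed.

- **Pressing the ring:** I pressed it down with the fingertips either side of the tube until it met the hard stop. The wrist force there was about 12 N, under the 25 N limit.
- **Drawing the tube out:** I gripped it at 30 N with the ring held down, then drew it out. The ring rose with the fingers. There was a drag of about 6 to 11 N (readings taken only between moves) over the first centimetre, plus a side force of about 5 N. I eased the side force with shifts of 1 to 2 mm.
- **Lowering it into the stand:** It went into the hole freely, and I felt the floor at about 6 to 9 N with the fingertips at 55 mm, as expected. I then opened the fingers and lifted clear.

**Last checks:** At 20 s of the 51 s, both cameras show the tube upright in the hole. Its top is within about 2 pixels of where a correctly seated tube should appear. The wrist force was near zero and the gripper was clear of everything.

**What disagreed:** Before insertion, the wrist and scene cameras differed by 2 to 3 mm on the hole's position in one direction. I used a compromise, and the tube entered without binding.

**Not checked:** I did not measure the goods around the stand again at the end. The arm only crossed the counter well above them, and I felt no contact.

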